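# Draw the display's slide switch home with the bent rod

### The arm

A 6-joint arm with a two-finger parallel gripper is mounted at the origin on the work surface. World frame = base frame: x ahead of the robot, y to its left, z up, the work surface at z = 0. Lengths are in m, angles in rad, forces in N, time in s.
With the tool pointing down it reaches from about 0.35 to 1 m from the base axis. Payload 7.1 kg.
Tool frame: the origin (TCP) lies at the very end of the fingers, on their centre line; the grasp point (between the pads) lies behind it (bot.hold_point_z is the z of the grasp point in the tool frame, in m); z points along the fingers, y is the direction in which the jaws open and shut (so a half turn about z gives the same grasp; the last joint's range is limited). The gripper opens to 85 mm and grips with 20 to 120 N. Pads are 22 mm wide; open, the fingers measure 114 mm over their backs; the gripper's body (76 mm by 85 mm) begins 54 mm behind the grasp point. The pads swing forward as they close: fully open they stand 13 mm farther back than shut.
Start: joints at [-0.019, 0.423, 1.63, -0, 1.089, -0.019], TCP at [0.625, 0, 0.231] pointing down, gripper open.
Joint ranges: [-3, 3], [-0.9, 2.11], [0.09, 2.58], [-1.31, 4.45], [0.11, 2.69], [-2.54, 2.54]. Speed limits (rad/s): [2.39, 2.39, 3.01, 3.14, 3.14, 3.14].

### API

Orientations are given as a unit quaternion [w, x, y, z].
In Python, from cell import bot gives the robot as it stands.
- The arm moves only by the tool play_rows, never from a script. Its argument "moves" is a list of rows, each a list of 5 numbers: the shift along the tool's x, y, z in cm, then the turn about the tool's z in rad, then the opening, from 0 (shut) to 1 (fully open). A call has 1 to 20 rows; each row shifts and turns the commanded pose from where the row before left it, along the tool's axes as they then stand; what a row does not reach is not made up. A row lasts 1/12 s, in which the tool goes at most 41.7 mm and 7.16 degrees, less where a joint would pass 70% of its speed; a pose out of reach is approached as far as the arm can. A call is refused whole if a number of a shift passes 4.17 or a number of a turn 0.125, either way. A call with a gripper value outside its range is refused whole. The fingers move at their own pace and stop on an object; the grip force is fixed at half the most. Time passes only in rows, so rows that do not move let the fingers close. It gives the time, the measured TCP pose, the force and the opening at its end, in the units of the state.
- bot.sense(): the state, without advancing time (a new reading comes with each control period).
- bot.grab_frame(name): name is "scene" or "side" or "wrist"; returns a dict with "image" (400x640x3 uint8, red, green, blue), "fx", "fy", "cx", "cy" (pixels), "cam_to_world" (4x4, takes a point from camera to world coordinates); the wrist camera has in their place "tool_from_camera" (4x4, takes a point from camera to tool coordinates, whose origin is the TCP and whose axes are the flange's). Camera axes: x right, y up, looking along -z (the intrinsics and any distortion apply to the point x, -y, -z); pixel columns grow to the right and rows downward; lengths in m; the calibration is good to about 2 mm. A picture is of the moment at which its call begins: read the wrist's pose just before it. There is no depth.
- bot.sign_off(): hands the job in, once; it reports no verdict.
The state is a dict: "time": time; "qpos": joint angles; "joint_vel": joint speeds; "tau": joint torques, N m; "ee_pos": TCP position; "tool_rot": TCP orientation; "wrist_force": force on the tool from outside, world axes, zero at the start; "moment": the same for the moment, N m; "opening": opening from 0.0 (shut) to 1.0 (fully open).
Only numpy, scipy, OpenCV 4.12 (cv2) and the standard library are available. Lean on these libraries where they do the work, as an engineer would, in place of code of your own. Each camera call takes 0.05 s, during which the arm holds its last target. There are 200 camera calls.

### The job

Lift the bent rod off its wooden rest, reach over the front board of the gift display with it, and with the rod's down-turned end draw the upright slide lever behind the board towards the board until it meets its stop. Keep it pulled against the stop with about 10 N for a full second so that it latches, never loading the lever or the display with 16 N or more and never touching them with the gripper. Then lay the rod back in both saddles of its rest as it was, let go, and leave the shop goods around undisturbed.

Things in the scene. Friction and masses are not known exactly. Their poses are not given: they have to be found in the camera images.
- rod_grip (a point): Centre of the bent rod's wooden handle: bar 110 long (x, towards the bent end), 24 wide (y), 28 high (z); rod loose, 240 g. From it, in mm at y = 0, an 8 thick steel rod rises at x = 62 from z = 0 to 45, runs level to x = 200, then turns straight down to its tip at z = -45. Starts in the rest, z up. Grip it across the width here, from above; 72 mm of handle is free between the saddles.
- rod_tip (a point): Lowest end of the rod's down-turned leg (8 in diameter), 200 ahead of and 45 below the handle's centre. Same axes as rod_grip. At the start it is 15 above the counter.
- rest: Dark wooden rest, fixed, base 104 x 70 x 10; origin at the centre of its underside on the counter; x towards the bent end of the stored rod. Two U-shaped saddles 12 thick at x = -42 and +42, floors 46 above the counter, slots about 30 wide and slightly flared, prongs up to 62 above the counter.
- rest_seat (a point): Point of the rest 60 above the counter, midway between the saddles, where the handle's centre lies (within 3 mm along x) when the rod is stored. Same axes as the rest.
- display: Gift display, fixed, 170 deep (x) by 210 wide (y); origin at the centre of its underside on the counter; x points away from its front board, z up. Front board at x = -84 to -68, top 105 above the counter. Gift boxes up to 82 high at |y| 50 to 100. Between them a grey switch housing, x = -50 to +50, 56 wide, top 42 above the counter. The bay is open above and at the back.
- lever: Slide lever: upright black paddle 6 thick (x), 26 wide (y), from 42 to 78 above the counter. Origin at the centre of its foot; axes as the display. It slides along the display's x at y = 0 and must come 14 to 28 towards the board; where its stop lies differs and is not marked: find it by feel. Drawing it takes about 3 N; it stays where it is left.
- lever_top (a point): Centre of the top edge of the lever, 78 above the counter. Axes as the display.
- box_a: Bystander: gift box 70 x 70 x 60, loose; origin at the centre of its underside.
- box_b: Bystander: flat gift box 60 x 90 x 45, loose; origin at the centre of its underside.
- jar: Bystander: small jar, 60 in diameter, 75 high, loose; origin at the centre of its underside.
Not all that is in view belongs to the job. Leave any red look-alike of the rest alone.

How it is judged:
On the way, in this order (a step that is already met when the one before it is completed fails the run):
1. the rod is lifted clear of its rest: handle centre more than 90 mm above the counter (height (world z) of rod_grip above 0.09 m), for 0.1 s.
2. the lever is drawn more than 12 mm to its stop, where the rod pulls it with more than 7 N for 0.5 s (short of the stop it gives way at 3 N) (distance of lever from where it was at the start of the episode above 0.012 m and x of lever in the frame of display below -0.01 m and contact force between rod and lever above 7 N), for 0.5 s.
At the end, for the whole second after the job is handed in: The lever is left drawn: over 12 mm nearer the board than at first and its x in the display below -10 mm. The rod lies still and released in both saddles as at first, handle centre within 15 mm of the seat point and at most 4 mm above it, level and in line within 0.1 rad (distance of lever from where it was at the start of the episode above 0.012 m and x of lever in the frame of display below -0.01 m and distance between rod_grip and rest_seat below 0.015 m and z of rod_grip in the frame of rest below 0.064 m and angle between the x axis of rod_grip and the x axis of rest, either way round below 0.1 rad and angle between rod_grip's own z axis and vertical below 0.1 rad and x of rod_tip in the frame of rest above 0.1 m and linear speed of rod below 0.02 m/s); the robot touches nothing.
It fails at once if the rod loads the lever or the display with 16 N or more (contact force between rod and display above 16 N or contact force between rod and lever above 16 N).
It fails at once if the gripper or the arm touches the display or its lever (contact force between any of the fingers, the arm and display above 1 N or contact force between any of the fingers, the arm and lever above 1 N).
It fails at once if a shop article is moved more than 20 mm (distance of any of box_a, box_b, jar from where it was at the start of the episode above 0.02 m).
It also fails if it takes over 70 s, if anything falls off the work surface, if the arm or the gripper's body presses on something with over 40 N, if the wrist force passes 120 N, or if a joint passes its speed limit or range.

## Working session

There is one attempt and no reset: what is moved stays moved. The work goes in short steps, Python scripts to look and compute and a tool call to move; the robot and the scene stay as the last step left them, time stands still between calls to the robot, and variables do not carry over. Pictures are saved under pics/ and viewed, on a budget of 10 in all, crops included, one or two more only if the job needs it, and the job is handed in when it is done.

Besides the shell and the picture viewer there is one more tool, called after "Emit:" in YAML: its name, and indented under it one key for each argument. play_rows: Moves the arm, as the interface text tells. Its arguments: {"type":"object","properties":{"moves":{"type":"array"}},"required":["moves"]}

```bash
mkdir -p pics; ls
cat > h.py <<'E'
import numpy as np, cv2, json
from cell import bot
def save(n,f):
    cv2.imwrite(f'pics/{f}.png',cv2.cvtColor(n['image'],cv2.COLOR_RGB2BGR))
def ray(fr,u,v):
    d=np.array([(u-fr['cx'])/fr['fx'],-(v-fr['cy'])/fr['fy'],-1.]);T=np.array(fr['cam_to_world'])
    return T[:3,3],T[:3,:3]@d
def at(fr,u,v,z):
    o,d=ray(fr,u,v);return o+d*(z-o[2])/d[2]
def proj(fr,p):
    T=np.array(fr['cam_to_world']);c=T[:3,:3].T@(np.array(p)-T[:3,3])
    return np.array([fr['cx']+fr['fx']*c[0]/-c[2],fr['cy']-fr['fy']*c[1]/-c[2]])
E
python3 - <<'E'
from h import *
import pickle
F={}
for n in ['scene','side','wrist']:
    f=bot.grab_frame(n);F[n]=f;save(f,n+'0');print(n,{k:np.round(v,3).tolist() for k,v in f.items() if k!='image'})
pickle.dump(F,open('F.pkl','wb'))
print(bot.sense(),bot.hold_point_z)
E
```

```text
pics
scene {'fx': 453.886, 'fy': 453.886, 'cx': 323.615, 'cy': 202.342, 'cam_to_world': [[0.65, -0.488, 0.582, 1.129], [0.76, 0.409, -0.506, -0.61], [0.008, 0.771, 0.637, 0.775], [0.0, 0.0, 0.0, 1.0]]}
side {'fx': 369.214, 'fy': 369.214, 'cx': 319.117, 'cy': 200.777, 'cam_to_world': [[-0.958, 0.197, -0.21, 0.305], [-0.287, -0.692, 0.662, 0.579], [-0.015, 0.694, 0.719, 0.756], [0.0, 0.0, 0.0, 1.0]]}
wrist {'fx': 340.578, 'fy': 340.578, 'cx': 313.013, 'cy': 205.32, 'tool_from_camera': [[-0.001, 0.955, 0.297, 0.076], [1.0, 0.001, -0.001, -0.001], [-0.001, 0.297, -0.955, -0.143], [0.0, 0.0, 0.0, 1.0]]}
{'time': 0.15, 'qpos': array([-1.90231441e-02,  4.23669484e-01,  1.63049121e+00, -8.72848204e-06,
        1.08857088e+00, -1.89826090e-02]), 'joint_vel': array([-0.00052436, -0.00299927, -0.00331936, -0.00133528, -0.00102001,
        0.00054176]), 'tau': array([-4.44887983e-04, -5.57771087e+01, -2.82016718e+01, -7.78417484e-05,
        4.77195630e-03,  2.40273175e-05]), 'ee_pos': array([6.24594687e-01, 1.66372466e-05, 2.30730774e-01]), 'tool_rot': array([-4.07566169e-04,  7.07119565e-01,  7.07093768e-01, -3.97728908e-04]), 'wrist_force': array([ 0.09723888,  0.66789011, -0.93024543]), 'moment': array([-0.03925351, -0.04365301, -0.01072281]), 'opening': 1.002961151348732} -0.0187
```

View pics/scene0.png

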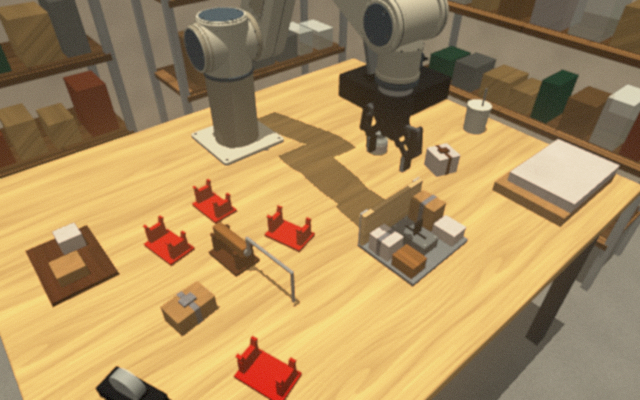

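View pics/side0.png

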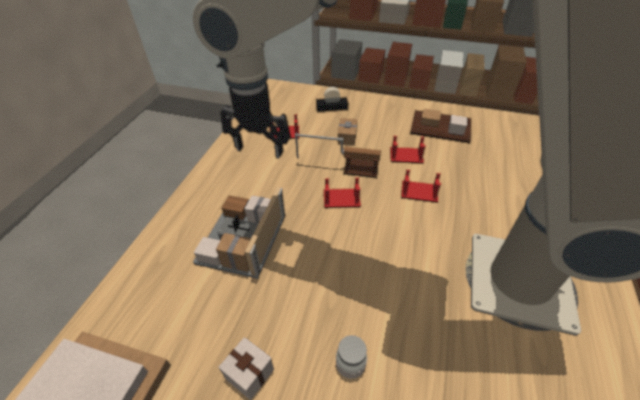

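Both views show the rod in its dark rest (scene ~(235,245)), with its tip near (295,297). The display is at ~(412,245) with its board facing the robot. Red look-alike rests stand all round. Next, enlarged crops of both areas.

Run:
```python
from h import *
a=cv2.imread('pics/scene0.png')
A=cv2.resize(a[205:310,200:320],None,fx=5,fy=5,interpolation=cv2.INTER_CUBIC)
cv2.imwrite('pics/cA.png',A)
B=cv2.resize(a[175:290,345:480],None,fx=5,fy=5,interpolation=cv2.INTER_CUBIC)
cv2.imwrite('pics/cB.png',B)
```

```text
(no output)
```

View pics/cA.png

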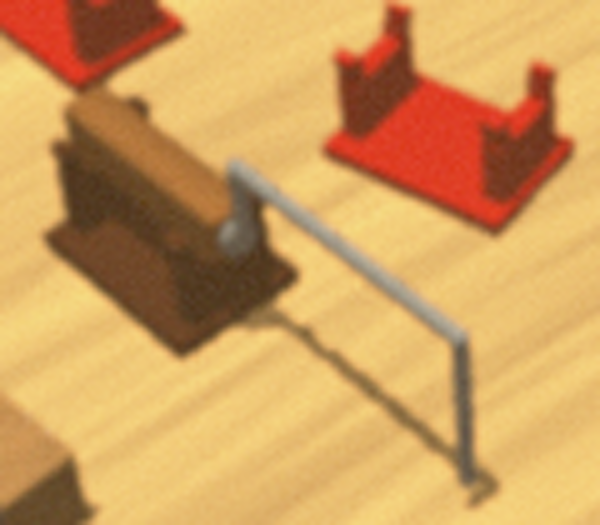

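View pics/cB.png

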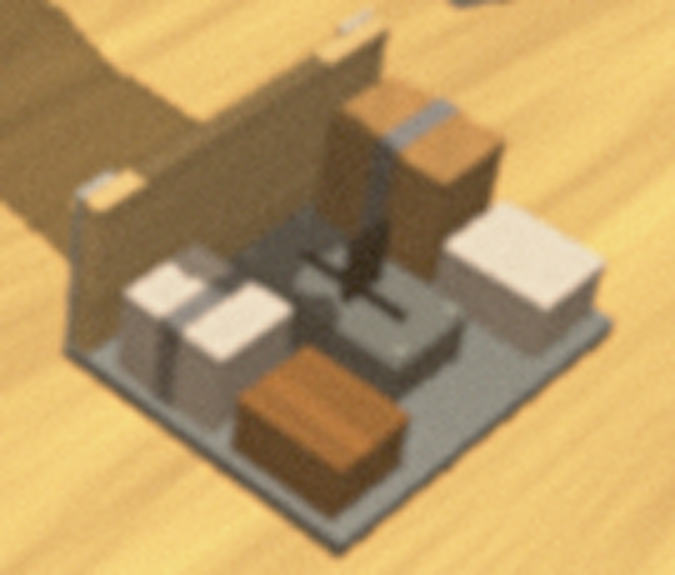

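```bash
cat > fit.py <<'E'
from h import *
import pickle
from scipy.optimize import least_squares
F=pickle.load(open('F.pkl','rb'));S=F['scene']
def fit(P,U,x0):
    P=np.array(P)/1000.
    def m(x,P): 
        c,s=np.cos(x[2]),np.sin(x[2]);return np.c_[x[0]+c*P[:,0]-s*P[:,1],x[1]+s*P[:,0]+c*P[:,1],P[:,2]]
    r=lambda x:(np.array([proj(S,p) for p in m(x,P)])-U).ravel()
    o=least_squares(r,x0,loss='soft_l1');print(o.x.round(4),'\n',r(o.x).reshape(-1,2).round(1).tolist());return o.x
cr=lambda L,u0,v0:np.array([[u0+(a-2)/5,v0+(b-2)/5] for a,b in L])
b=at(S,292,272.6,.105);a=at(S,247,238,.105)
rod=fit([[62,0,105],[200,0,105],[200,0,15],[-52,-35,10],[52,-35,10],[52,35,10]],cr([(237,165),(460,338),(467,482),(48,238),(183,345),(297,272)],200,205),[*a[:2],np.arctan2(*(b-a)[1::-1])])
c0=at(S,345+68,175+52,.0)
d=fit([[85,-105,0],[85,105,0],[-85,-105,0],[-68,105,105],[-68,-105,105],[-84,-105,105]],cr([(340,553),(612,328),(68,353),(386,35),(92,211),(77,192)],345,175),[*c0[:2],0])
for l in [(350,297),(383,230),(352,240)]:
    p=cr([l],345,175)[0];z=.042 if l[1]>290 else .078;q=at(S,*p,z)[:2]-d[:2];c,s=np.cos(d[2]),np.sin(d[2]);print(l,(q@[c,s]).round(4),(q@[-s,c]).round(4))
E
python3 fit.py
```

```text
[ 0.4402 -0.2849  0.1002] 
 [[-0.1, 0.3], [0.1, -0.0], [0.3, 0.3], [-1.0, -1.2], [-0.3, 0.9], [1.2, -1.1]]
[0.676  0.0691 0.0468] 
 [[0.3, 0.8], [-0.5, 0.3], [-1.5, 0.4], [0.5, -3.2], [1.8, -0.5], [-0.4, -0.2]]
(350, 297) 0.0081 -0.0096
(383, 230) 0.0109 0.0035
(352, 240) 0.0054 -0.0125
```

Run:
```python
from h import *
a=cv2.imread('pics/wrist0.png')
cv2.imwrite('pics/w0b.png',cv2.resize(a,(800,500),interpolation=cv2.INTER_CUBIC))
```

```text
(no output)
```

View pics/w0b.png

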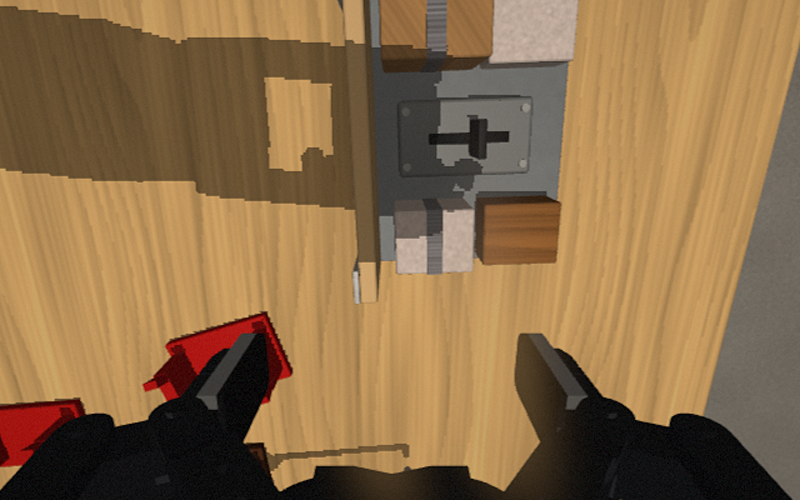

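```bash
cat > fit2.py <<'E'
from fit import *
from scipy.spatial.transform import Rotation as R
def wr(W,pos,q):
    T=np.eye(4);T[:3,:3]=R.from_quat([q[1],q[2],q[3],q[0]]).as_matrix();T[:3,3]=pos
    W=dict(W);W['cam_to_world']=T@np.array(W['tool_from_camera']);return W
if __name__=='__main__':
    import fit as f
    W=wr(F['wrist'],[.6246,0,.2307],[-.0004,.70712,.70709,-.0004]);f.S=W
    U=np.array([(398,100),(531,96),(532,174),(401,178)])/1.25
    P=[[-50,28,42],[50,28,42],[50,-28,42],[-50,-28,42]]
    d2=fit(P,U,d)
    print('board',[at(W,u/1.25,v/1.25,.105).round(3)[:2] for u,v in [(378,302),(359,302),(362,262),(345,0),(368,0)]])
    for c in (d,d2):
      for u,v in [(471,118),(487,118),(487,157),(471,157)]:
        q=at(W,u/1.25,v/1.25,.078)[:2]-c[:2];co,s=np.cos(c[2]),np.sin(c[2]);print((q@[co,s]).round(4),(q@[-s,co]).round(4))
    print('tip shadow',at(W,408/1.25,447/1.25,0))
    r=rod
    print('rod tip',r[:2]+.2*np.array([np.cos(r[2]),np.sin(r[2])]))
E
python3 fit2.py
```

```text
[ 0.4402 -0.2849  0.1002] 
 [[-0.1, 0.3], [0.1, -0.0], [0.3, 0.3], [-1.0, -1.2], [-0.3, 0.9], [1.2, -1.1]]
[0.676  0.0691 0.0468] 
 [[0.3, 0.8], [-0.5, 0.3], [-1.5, 0.4], [0.5, -3.2], [1.8, -0.5], [-0.4, -0.2]]
(350, 297) 0.0081 -0.0096
(383, 230) 0.0109 0.0035
(352, 240) 0.0054 -0.0125
[0.6799 0.0665 0.0342] 
 [[0.2, 0.7], [3.4, -0.2], [-1.2, -0.4], [-0.5, 0.0]]
board [array([ 0.615, -0.039]), array([ 0.602, -0.039]), array([ 0.604, -0.011]), array([0.598, 0.142]), array([0.611, 0.142])]
0.001 0.0112
0.0115 0.0107
0.012 -0.0145
0.0012 -0.014
-0.0029 0.0139
0.0076 0.0136
0.0084 -0.0116
-0.0024 -0.0112
tip shadow [ 6.41407037e-01 -2.52319629e-01  5.55111512e-17]
rod tip [ 0.63919896 -0.26485809]
```

Emit:
play_rows:
  moves:
    - [0,0,0,0.1225,0.6]
    - [0,0,0,0.1225,0.6]
    - [0,0,0,0.1225,0.6]
    - [0,0,0,0.1225,0.6]
    - [0,0,0,0.1225,0.6]
    - [0,0,0,0.1225,0.6]
    - [0,0,0,0.1225,0.6]
    - [0,0,0,0.1225,0.6]
    - [0,0,0,0.1225,0.6]
    - [0,0,0,0.1225,0.6]
    - [0,0,0,0.1225,0.6]
    - [0,0,0,0.1225,0.6]

```text
time: 1.15
ee_pos: [0.6247, 0.0, 0.231]
tool_rot: [-0.0, 0.999, 0.047, -0.0]
wrist_force: [0.1, -0.2, -0.3]
opening: 0.598
```

Emit:
play_rows:
  moves:
    - [-1.77,2.21,0,0,0.6]
    - [-1.77,2.21,0,0,0.6]
    - [-1.77,2.21,0,0,0.6]
    - [-1.77,2.21,0,0,0.6]
    - [-1.77,2.21,0,0,0.6]
    - [-1.77,2.21,0,0,0.6]
    - [-1.77,2.21,0,0,0.6]
    - [-1.77,2.21,0,0,0.6]
    - [-1.77,2.21,0,0,0.6]
    - [-1.77,2.21,0,0,0.6]
    - [-1.77,2.21,0,0,0.6]
    - [-1.77,2.21,0,0,0.6]
    - [0,0,0,0,0.6]
    - [0,0,0,0,0.6]
    - [0,0,0,0,0.6]

```text
time: 2.4
ee_pos: [0.4404, -0.285, 0.2312]
tool_rot: [-0.0, 0.999, 0.05, -0.0]
wrist_force: [-0.5, 0.8, -0.4]
opening: 0.6
```

```bash
cat > look.py <<'E'
import sys
from fit2 import *
s=bot.sense();f=bot.grab_frame('wrist');pickle.dump((s,f),open(sys.argv[1]+'.pkl','wb'))
cv2.imwrite(f'pics/{sys.argv[1]}.png',cv2.cvtColor(cv2.resize(f['image'],(800,500),interpolation=cv2.INTER_CUBIC),cv2.COLOR_RGB2BGR))
E
python3 look.py w1 >/dev/null
```

```text
(no output)
```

View pics/w1.png

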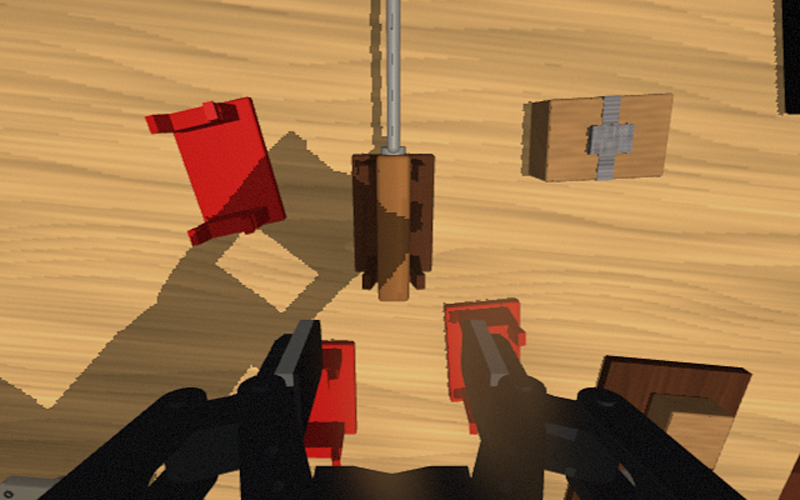

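The rod lies along the tool's x axis. The handle's top spans (377-408, 154) to (379-409, 300), and its surroundings are clear.

```bash
python3 - <<'E' | tail -8
from fit2 import *
s,f=pickle.load(open('w1.pkl','rb'));W=wr(f,s['ee_pos'],s['tool_rot'])
q=[at(W,u/1.25,v/1.25,.074)[:2] for u,v in [(379,299),(409,299),(377.5,157),(406,157)]]
print(np.round(q,4)); q=np.array(q)
print('centre',q.mean(0).round(4),'end-to-end', np.linalg.norm(q[0]-q[2]),'w',np.linalg.norm(q[0]-q[1]))
ax=(q[2]+q[3]-q[0]-q[1]);print('yaw',np.arctan2(ax[1],ax[0]))
a=at(W,394/1.25,148/1.25,.105);b=at(W,392/1.25,5/1.25,.109);print('rodyaw',np.arctan2((b-a)[1],(b-a)[0]),a)
t=R.from_quat([s['tool_rot'][i] for i in(1,2,3,0)]).as_matrix()[:,0];print('tool yaw',np.arctan2(t[1],t[0]),rod)
E
```

```text
[[ 0.3878 -0.28  ]
 [ 0.3901 -0.3027]
 [ 0.4928 -0.2694]
 [ 0.4948 -0.2889]]
centre [ 0.4414 -0.2853] end-to-end 0.10554966098670547 w 0.02283982869431495
yaw 0.11592526888507211
rodyaw 0.1158499545242263 [ 0.50154875 -0.2798007   0.105     ]
tool yaw 0.10013820756353287 [ 0.44020307 -0.28487398  0.10024727]
```

Emit:
play_rows:
  moves:
    - [0.05,0,0,-0.01,0.6]
    - [0,0,3,0,0.6]
    - [0,0,3,0,0.6]
    - [0,0,3,0,0.6]
    - [0,0,3,0,0.6]
    - [0,0,2,0,0.6]
    - [0,0,2,0,0.6]
    - [0,0,1.5,0,0.6]
    - [0,0,1,0,0.6]
    - [0,0,0.5,0,0.6]
    - [0,0,0,0,0.6]
    - [0,0,0,0,0.6]

```text
time: 3.45
ee_pos: [0.4413, -0.285, 0.0417]
tool_rot: [0.0, 0.998, 0.056, 0.0]
wrist_force: [0.2, 0.2, 1.4]
opening: 0.6
```

Emit:
play_rows:
  moves:
    - [0,0,0,0,0.4]
    - [0,0,0,0,0.2]
    - [0,0,0,0,0]
    - [0,0,0,0,0]
    - [0,0,0,0,0]
    - [0,0,0,0,0]
    - [0,0,0,0,0]
    - [0,0,0,0,0]
    - [0,0,0,0,0]
    - [0,0,0,0,0]

```text
time: 4.28
ee_pos: [0.4415, -0.2856, 0.0424]
tool_rot: [0.001, 0.998, 0.055, 0.001]
wrist_force: [-0.6, 0.9, 6.2]
opening: 0.272
```

Emit:
play_rows:
  moves:
    - [0,0,-0.3,0,0]
    - [0,0,-0.7,0,0]
    - [0,0,-1,0,0]
    - [0,0,-1.5,0,0]
    - [0,0,-1.5,0,0]
    - [0,0,-2,0,0]
    - [0,0,-2,0,0]
    - [0,0,-2,0,0]
    - [0,0,-2,0,0]
    - [0,0,-1,0,0]
    - [0,0,0,0,0]
    - [0,0,0,0,0]
    - [0,0,0,0,0]
    - [0,0,0,0,0]

```text
time: 5.45
ee_pos: [0.44, -0.2846, 0.1801]
tool_rot: [-0.001, 0.998, 0.055, -0.001]
wrist_force: [-0.2, -0.1, -1.7]
opening: 0.27
```

```bash
python3 look.py w2 >/dev/null;python3 -c "
from h import *
s=bot.sense();print(s['ee_pos'],s['wrist_force'],s['moment'])
f=bot.grab_frame('scene');save(f,'s2')"
```

```text
[ 0.440139   -0.28467992  0.18007426] [-1.01267343 -1.01231899 -2.39527765] [-0.03090182  0.01131405 -0.02651219]
```

View pics/s2.png

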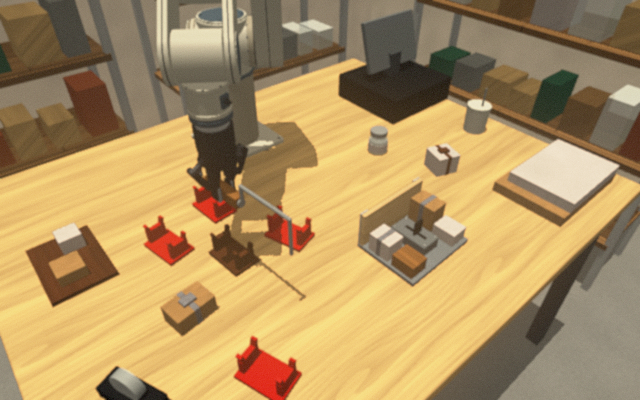

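Rod lifted and held: riser top ≈(241,188), bend ≈(290,217), tip ≈(292,250). The display is now unshaded. One composite crop to measure the rod's pitch and refine the display pose.

Run:
```python
from h import *
a=cv2.imread('pics/s2.png')
k=dict(fx=5,fy=5,interpolation=cv2.INTER_CUBIC)
A=cv2.resize(a[170:285,230:310],None,**k);B=cv2.resize(a[180:290,350:470],None,**k)
C=np.zeros((600,1000,3),np.uint8);C[:575,:400]=A;C[:550,400:]=B
cv2.imwrite('pics/c2.png',C[:, :])
cv2.imwrite('pics/c2.png',cv2.resize(C,(800,480),interpolation=cv2.INTER_AREA))
```

```text
(no output)
```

View pics/c2.png

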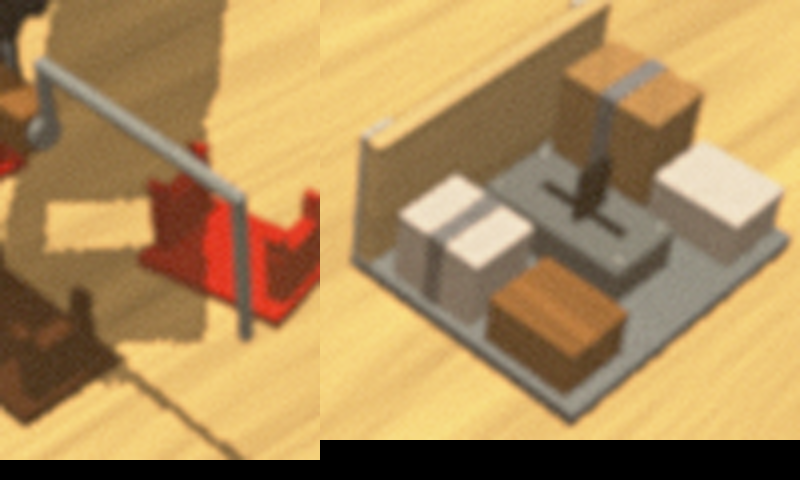

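```bash
python3 - <<'E' | tail -22
from fit2 import *
import fit as f
f.S=S
c=lambda L:np.array([[350+(a-320)/4,180+b/4] for a,b in L])
d3=fit([[85,-105,0],[85,105,0],[-85,-105,0],[-68,105,105],[-68,-105,105],[50,28,42],[-50,28,42]],c([(573,425),(790,245),(352,267),(608,12),(374,142),(672,238),(545,148)]),[.676,.067,.035])
for p,z in [((610,160),.078),((583,180),.078),((595,165),.078),((588,213),.042)]:
    q=at(S,*c([p])[0],z);e=q[:2]-d3[:2];co,s=np.cos(d3[2]),np.sin(d3[2]);print(p,q.round(4),(e@[co,s]).round(4),(e@[-s,co]).round(4))
# rod: fit pos + yaw + pitch given handle z
from scipy.optimize import least_squares
U=np.array([[240.5,186.5],[290,219],[291.5,255]]);P=np.array([[.062,0,.045],[.2,0,.045],[.2,0,-.045]])
def pts(x): return R.from_euler('ZY',[x[3],x[4]]).apply(P)+x[:3]
r=lambda x:(np.array([proj(S,p) for p in pts(x)])-U).ravel()
o=least_squares(r,[.44,-.285,.198,.108,0]);print(o.x.round(4),r(o.x).round(1),pts(o.x)[2])
E
```

```text
[ 0.4402 -0.2849  0.1002] 
 [[-0.1, 0.3], [0.1, -0.0], [0.3, 0.3], [-1.0, -1.2], [-0.3, 0.9], [1.2, -1.1]]
[0.676  0.0691 0.0468] 
 [[0.3, 0.8], [-0.5, 0.3], [-1.5, 0.4], [0.5, -3.2], [1.8, -0.5], [-0.4, -0.2]]
(350, 297) 0.0081 -0.0096
(383, 230) 0.0109 0.0035
(352, 240) 0.0054 -0.0125
[0.6792 0.0662 0.0407] 
 [[-0.5, 1.2], [-0.5, 0.7], [-1.3, -0.1], [0.9, -3.5], [1.3, 1.8], [1.2, -2.6], [-0.7, -1.0]]
(610, 160) [0.6873 0.077  0.078 ] 0.0085 0.0105
(583, 180) [0.6885 0.0519 0.078 ] 0.0087 -0.0146
(595, 165) [0.6845 0.0671 0.078 ] 0.0053 0.0007
(588, 213) [0.6865 0.0662 0.042 ] 0.0073 -0.0003
[ 0.4395 -0.2834  0.1953  0.1075 -0.0035] [-0.  -0.1 -0.2  0.2  0.3 -0.2] [ 0.63846726 -0.26196982  0.15103513]
```

Emit:
play_rows:
  moves:
    - [0,0,0,0.036,0]
    - [0,0,0,0.035,0]
    - [0.3,-1.1,0,0,0]
    - [0.4,-2.1,0,0,0]
    - [0.6,-2.5,0,0,0]
    - [0.6,-2.5,0,0,0]
    - [0.6,-2.5,0,0,0]
    - [0.6,-2.5,0,0,0]
    - [0.6,-2.5,0,0,0]
    - [0.6,-2.5,0,0,0]
    - [0.6,-2.5,0,0,0]
    - [0.6,-2.5,0,0,0]
    - [0.6,-2.5,0,0,0]
    - [0.6,-2.5,0,0,0]
    - [0.6,-2.5,0,0,0]
    - [0.6,-2.5,0,0,0]
    - [0.3,-1.0,0,0,0]
    - [0,0,0,0,0]
    - [0,0,0,0,0]
    - [0,0,0,0,0]

```text
time: 7.22
ee_pos: [0.5086, 0.0593, 0.181]
tool_rot: [0.0, 1.0, 0.02, -0.001]
wrist_force: [0.6, 0.4, -1.5]
opening: 0.274
```

```bash
python3 look.py w3 >/dev/null; python3 -c "
from h import *
s=bot.sense();print(s['ee_pos'],s['wrist_force'],s['tool_rot'])"
```

```text
[0.50870093 0.05903176 0.18107659] [-0.27641997 -0.57501278 -2.7033333 ] [ 1.29190395e-04  9.99807306e-01  1.96258979e-02 -3.97606214e-04]
```

View pics/w3.png

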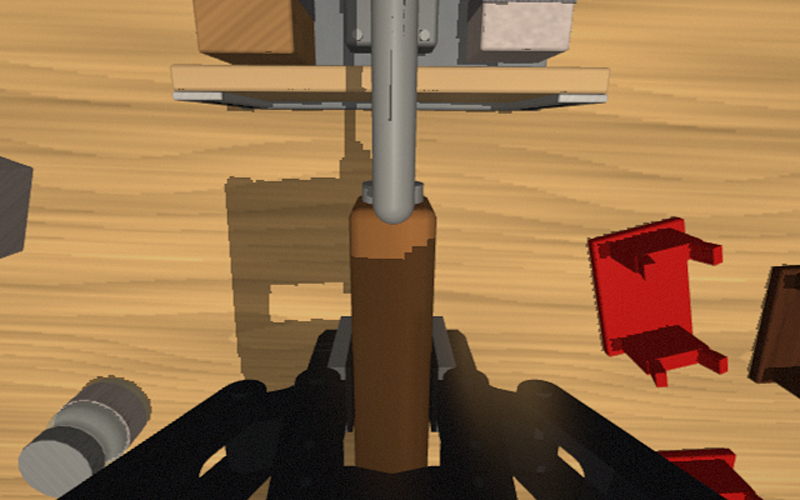

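The view from behind shows the rod centred on the board. The board's top edge runs from (172,67) to (610,68), and the housing screws at x≈357/425 straddle the rod.

```bash
python3 - <<'E' | tail -6
from fit2 import *
s,f=pickle.load(open('w3.pkl','rb'));W=wr(f,s['ee_pos'],s['tool_rot'])
q=np.array([at(W,u/1.25,v/1.25,.105)[:2] for u,v in [(172,66),(610,67),(172,93),(608,94)]]);print(q.round(4).tolist())
e=q[0]-q[1];print('yaw',np.arctan2(-e[0],e[1]),'w',np.linalg.norm(e),'mid inner',(q[0]+q[1])/2,'outer',(q[2]+q[3])/2)
h=s['ee_pos'][2]+.0183
print('housing mid',at(W,391/1.25,36/1.25,.042)[:2], 'rod pts',at(W,394/1.25,200/1.25,h+.045)[:2],at(W,394.5/1.25,20/1.25,h+.045)[:2])
E
```

```text
(350, 297) 0.0081 -0.0096
(383, 230) 0.0109 0.0035
(352, 240) 0.0054 -0.0125
[[0.6059, 0.1673], [0.6136, -0.0392], [0.5939, 0.1687], [0.6017, -0.0406]]
yaw 0.03707087027246938 w 0.2066816781630607 mid inner [0.60974132 0.06403734] outer [0.59781136 0.06405145]
housing mid [0.63381915 0.06507332] rod pts [0.5705014  0.06160101] [0.60056544 0.0627592 ]
```

Emit:
play_rows:
  moves:
    - [0,0,0.5,0,0]
    - [0,0,1,0,0]
    - [0,0,1.2,0,0]
    - [0,0,1.2,0,0]
    - [0,0,1.2,0,0]
    - [0,0,1.2,0,0]
    - [0,0,1.2,0,0]
    - [0,0,1,0,0]
    - [0,0,0.8,0,0]
    - [0,0,0.4,0,0]
    - [0,0,0.2,0,0]
    - [0,0,0,0,0]
    - [0,0,0,0,0]
    - [0,0,0,0,0]
    - [0,0,0,0,0]

```text
time: 8.52
ee_pos: [0.5096, 0.0599, 0.0828]
tool_rot: [-0.0, 1.0, 0.02, 0.001]
wrist_force: [-0.5, -0.1, -1.9]
opening: 0.271
```

Run:
```python
from h import *
for i in range(4):
    s=bot.sense(); print(s['time'],s['ee_pos'].round(4),s['wrist_force'].round(2)); f=bot.grab_frame('scene')
save(f,'s4');a=cv2.imread('pics/s4.png')
cv2.imwrite('pics/c4.png',cv2.resize(a[150:290,340:480],None,fx=4,fy=4,interpolation=cv2.INTER_CUBIC))
```

```text
8.5167 [0.5096 0.0599 0.0828] [-0.47 -0.11 -1.92]
8.5667 [0.5095 0.0599 0.0828] [ 0.63  0.78 -2.21]
8.6167 [0.5095 0.0599 0.0827] [ 0.22 -0.34 -2.12]
8.6667 [0.5094 0.0599 0.0827] [ 0.31  0.6  -2.28]
```

View pics/c4.png

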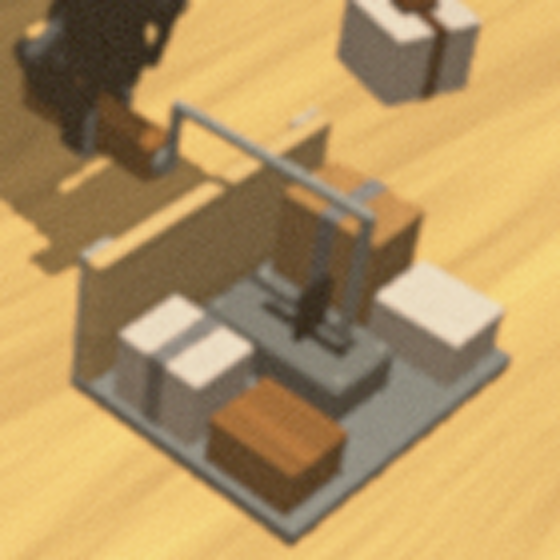

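The rod's leg hangs behind the lever with its tip low, clear of the gift boxes. Now drawing gently.

Emit:
play_rows:
  moves:
    - [-0.2,0,0,0,0]
    - [-0.2,0,0,0,0]
    - [-0.2,0,0,0,0]
    - [-0.2,0,0,0,0]
    - [-0.2,0,0,0,0]
    - [-0.2,0,0,0,0]
    - [-0.1,0,0,0,0]
    - [-0.1,0,0,0,0]
    - [0,0,0,0,0]
    - [0,0,0,0,0]

```text
time: 9.55
ee_pos: [0.4952, 0.0593, 0.0823]
tool_rot: [-0.0, 1.0, 0.02, 0.0]
wrist_force: [-0.5, 0.9, -2.7]
opening: 0.273
```

Emit:
play_rows:
  moves:
    - [-0.1,0,0,0,0]
    - [-0.1,0,0,0,0]
    - [-0.1,0,0,0,0]
    - [-0.1,0,0,0,0]
    - [0,0,0,0,0]

```text
time: 9.97
ee_pos: [0.4917, 0.0592, 0.0825]
tool_rot: [-0.0, 1.0, 0.02, 0.001]
wrist_force: [2.3, -0.5, -3.4]
opening: 0.272
```

Emit:
play_rows:
  moves:
    - [-0.1,0,0,0,0]
    - [-0.1,0,0,0,0]
    - [-0.1,0,0,0,0]
    - [-0.1,0,0,0,0]
    - [0,0,0,0,0]

```text
time: 10.38
ee_pos: [0.4871, 0.059, 0.0824]
tool_rot: [0.0, 1.0, 0.02, 0.0]
wrist_force: [2.3, -0.1, -2.9]
opening: 0.271
```

Emit:
play_rows:
  moves:
    - [-0.1,0,0,0,0]
    - [-0.1,0,0,0,0]
    - [-0.1,0,0,0,0]
    - [-0.1,0,0,0,0]
    - [0,0,0,0,0]

```text
time: 10.8
ee_pos: [0.4829, 0.0588, 0.0823]
tool_rot: [-0.0, 1.0, 0.02, -0.0]
wrist_force: [2.7, -0.3, -2.3]
opening: 0.272
```

Emit:
play_rows:
  moves:
    - [-0.1,0,0,0,0]
    - [-0.1,0,0,0,0]
    - [0,0,0,0,0]

```text
time: 11.05
ee_pos: [0.481, 0.0587, 0.0823]
tool_rot: [0.0, 1.0, 0.02, -0.0]
wrist_force: [2.1, 0.4, -3.6]
opening: 0.272
```

Emit:
play_rows:
  moves:
    - [-0.05,0,0,0,0]
    - [-0.05,0,0,0,0]
    - [0,0,0,0,0]

```text
time: 11.3
ee_pos: [0.4801, 0.0587, 0.0823]
tool_rot: [-0.0, 1.0, 0.02, -0.0]
wrist_force: [3.2, 0.8, -2.1]
opening: 0.269
```

Emit:
play_rows:
  moves:
    - [-0.05,0,0,0,0]
    - [-0.05,0,0,0,0]
    - [0,0,0,0,0]

```text
time: 11.55
ee_pos: [0.4791, 0.0586, 0.0823]
tool_rot: [0.0, 1.0, 0.02, -0.0]
wrist_force: [3.3, 0.4, -2.5]
opening: 0.271
```

Emit:
play_rows:
  moves:
    - [-0.05,0,0,0,0]
    - [-0.05,0,0,0,0]
    - [0,0,0,0,0]

```text
time: 11.8
ee_pos: [0.4781, 0.0586, 0.0823]
tool_rot: [0.0, 1.0, 0.02, -0.0]
wrist_force: [3.1, 0.4, -1.4]
opening: 0.269
```

Emit:
play_rows:
  moves:
    - [-0.05,0,0,0,0]
    - [-0.05,0,0,0,0]
    - [0,0,0,0,0]

```text
time: 12.05
ee_pos: [0.4771, 0.0586, 0.0823]
tool_rot: [-0.0, 1.0, 0.02, -0.0]
wrist_force: [2.9, 0.7, -2.6]
opening: 0.27
```

Emit:
play_rows:
  moves:
    - [-0.05,0,0,0,0]
    - [-0.05,0,0,0,0]
    - [0,0,0,0,0]

```text
time: 12.3
ee_pos: [0.4761, 0.0585, 0.0823]
tool_rot: [-0.0, 1.0, 0.02, -0.0]
wrist_force: [4.0, -0.1, -2.4]
opening: 0.271
```

Emit:
play_rows:
  moves:
    - [-0.05,0,0,0,0]
    - [0,0,0,0,0]

```text
time: 12.47
ee_pos: [0.4756, 0.0585, 0.0823]
tool_rot: [0.0, 1.0, 0.02, -0.0]
wrist_force: [2.3, 0.9, -2.3]
opening: 0.272
```

Emit:
play_rows:
  moves:
    - [-0.05,0,0,0,0]
    - [-0.05,0,0,0,0]
    - [0,0,0,0,0]

```text
time: 12.72
ee_pos: [0.4752, 0.0585, 0.0824]
tool_rot: [-0.0, 1.0, 0.02, 0.001]
wrist_force: [4.7, 1.1, -4.3]
opening: 0.272
```

Emit:
play_rows:
  moves:
    - [-0.03,0,0,0,0]
    - [0,0,0,0,0]

```text
time: 12.88
ee_pos: [0.4751, 0.0585, 0.0825]
tool_rot: [-0.0, 1.0, 0.02, 0.001]
wrist_force: [5.1, 0.4, -3.6]
opening: 0.269
```

```bash
cat > avg.py <<'E'
from h import *
L=[]
for i in range(4):
    bot.grab_frame('scene');s=bot.sense();L.append(np.r_[s['ee_pos']*1000,s['wrist_force'],s['moment']])
print(s['time'],np.mean(L,0).round(2),s['tool_rot'].round(4))
E
python3 avg.py
```

```text
13.0833 [ 4.7514e+02  5.8500e+01  8.2470e+01  5.9200e+00  7.0000e-02 -4.4800e+00
  8.0000e-02 -6.9000e-01  7.0000e-02] [-1.000e-04  9.998e-01  1.990e-02  7.000e-04]
```

Emit:
play_rows:
  moves:
    - [-0.05,0,0,0,0]
    - [0,0,0,0,0]

```text
time: 13.25
ee_pos: [0.4751, 0.0585, 0.0826]
tool_rot: [-0.0, 1.0, 0.02, 0.001]
wrist_force: [7.1, 0.2, -4.8]
opening: 0.271
```

```bash
python3 avg.py
```

```text
13.45 [ 4.7512e+02  5.8520e+01  8.2550e+01  7.8000e+00  6.4000e-01 -4.6100e+00
  8.0000e-02 -7.9000e-01  5.0000e-02] [-1.000e-04  9.998e-01  1.990e-02  1.200e-03]
```

Emit:
play_rows:
  moves:
    - [-0.05,0,0,0,0]
    - [0,0,0,0,0]
    - [0,0,0,0,0]
    - [0,0,0,0,0]
    - [0,0,0,0,0]
    - [0,0,0,0,0]

```text
time: 13.95
ee_pos: [0.4751, 0.0585, 0.0826]
tool_rot: [-0.0, 1.0, 0.02, 0.002]
wrist_force: [8.9, 1.0, -5.5]
opening: 0.271
```

```bash
python3 avg.py
```

```text
14.15 [ 4.7511e+02  5.8530e+01  8.2640e+01  8.6300e+00  8.6000e-01 -5.8000e+00
  8.0000e-02 -9.0000e-01  6.0000e-02] [-1.000e-04  9.998e-01  1.990e-02  1.600e-03]
```

Emit:
play_rows:
  moves:
    - [-0.03,0,0,0,0]
    - [0,0,0,0,0]
    - [0,0,0,0,0]
    - [0,0,0,0,0]
    - [0,0,0,0,0]
    - [0,0,0,0,0]
    - [0,0,0,0,0]
    - [0,0,0,0,0]
    - [0,0,0,0,0]
    - [0,0,0,0,0]
    - [0,0,0,0,0]
    - [0,0,0,0,0]
    - [0,0,0,0,0]
    - [0,0,0,0,0]
    - [0,0,0,0,0]
    - [0,0,0,0,0]

```text
time: 15.48
ee_pos: [0.4751, 0.0585, 0.0827]
tool_rot: [-0.0, 1.0, 0.02, 0.002]
wrist_force: [9.7, 0.6, -6.4]
opening: 0.273
```

```bash
python3 avg.py
```

```text
15.6833 [ 4.7509e+02  5.8540e+01  8.2680e+01  9.2200e+00  7.7000e-01 -6.4400e+00
  8.0000e-02 -9.7000e-01  7.0000e-02] [-1.000e-04  9.998e-01  1.990e-02  1.900e-03]
```

Emit:
play_rows:
  moves:
    - [0.05,0,0,0,0]
    - [0.1,0,0,0,0]
    - [0.15,0,0,0,0]
    - [0.3,0,0,0,0]
    - [0.4,0,0,0,0]
    - [0.4,0,0,0,0]
    - [0.2,0,0,0,0]
    - [0,0,0,0,0]
    - [0,0,-0.3,0,0]
    - [0,0,-0.7,0,0]
    - [0,0,-1,0,0]
    - [0,0,-1.5,0,0]
    - [0,0,-1.5,0,0]
    - [0,0,-1.5,0,0]
    - [0,0,-1.5,0,0]
    - [0,0,-1.5,0,0]
    - [0,0,-0.5,0,0]
    - [0,0,0,0,0]
    - [0,0,0,0,0]
    - [0,0,0,0,0]

```text
time: 17.35
ee_pos: [0.4885, 0.059, 0.1818]
tool_rot: [0.0, 1.0, 0.02, -0.001]
wrist_force: [-0.1, -0.2, -3.1]
opening: 0.272
```

```bash
python3 avg.py
python3 - <<'E'
from h import *
f=bot.grab_frame('scene');save(f,'s5');a=cv2.imread('pics/s5.png')
cv2.imwrite('pics/c5.png',cv2.resize(a[130:290,320:480],None,fx=3.75,fy=3.75,interpolation=cv2.INTER_CUBIC))
E
```

```text
17.55 [ 4.8849e+02  5.8980e+01  1.8152e+02  1.2000e-01  8.0000e-02 -2.9400e+00
 -2.0000e-02  5.0000e-02  0.0000e+00] [ 1.000e-04  9.998e-01  1.990e-02 -8.000e-04]
```

View pics/c5.png

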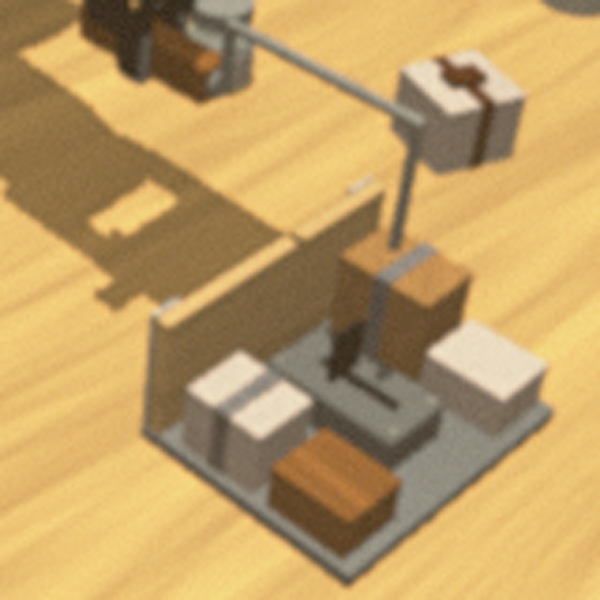

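Lever now stands at the board end of its slot. I'll check the rod's pitch in the grip.

```bash
python3 - <<'E' | tail -4
from fit2 import *
from scipy.optimize import least_squares
P=np.array([[.062,0,.045],[.2,0,.045],[.2,0,-.045]])
def pts(x): return R.from_euler('ZY',[x[3],x[4]]).apply(P)+x[:3]
for U,z in [(np.array([[340+181/4,150+107/4],[340+369/4,150+216/4],[340+350/4,150+330/4]]),.1),(np.array([(234,24),(420,122),(397,248)])/3.75+[320,130],.2)]:
    r=lambda x:(np.array([proj(S,p) for p in pts(x)])-U).ravel()
    o=least_squares(r,[.49,.059,z,.04,0]);print(o.x.round(4),r(o.x).round(1),pts(o.x)[2].round(3))
E
```

```text
(383, 230) 0.0109 0.0035
(352, 240) 0.0054 -0.0125
[ 0.4989  0.077   0.0823  0.0524 -0.0103] [ 0.2  0.3  0.4 -0.6 -0.6  0.4] [0.699 0.088 0.039]
[ 0.4867  0.0656  0.1951  0.0318 -0.0033] [ 0.   0.1  0.1 -0.2 -0.2  0.1] [0.687 0.072 0.151]
```

Emit:
play_rows:
  moves:
    - [-0.12,0.8,0,0,0]
    - [-0.3,1.8,0,0,0]
    - [-0.45,2.5,0,0,0]
    - [-0.45,2.5,0,0,0]
    - [-0.45,2.5,0,0,0]
    - [-0.45,2.5,0,0,0]
    - [-0.45,2.5,0,0,0]
    - [-0.45,2.5,0,0,0]
    - [-0.45,2.5,0,0,0]
    - [-0.45,2.5,0,0,0]
    - [-0.45,2.5,0,0,0]
    - [-0.45,2.5,0,0,0]
    - [-0.45,2.5,0,0,0]
    - [-0.45,2.5,0,0,0]
    - [-0.3,1.6,0,0,0]
    - [0,0,0,-0.035,0]
    - [0,0,0,-0.035,0]
    - [0,0,0,0,0]
    - [0,0,0,0,0]
    - [0,0,0,0,0]

```text
time: 19.27
ee_pos: [0.4413, -0.2851, 0.1822]
tool_rot: [-0.0, 0.999, 0.054, -0.0]
wrist_force: [0.1, 0.0, -2.2]
opening: 0.273
```

```bash
python3 avg.py; python3 look.py w6 >/dev/null
python3 - <<'E'
from h import *
f=bot.grab_frame('scene');save(f,'s6');a=cv2.imread('pics/s6.png')
A=cv2.resize(a[165:285,185:310],None,fx=4,fy=4,interpolation=cv2.INTER_CUBIC)
cv2.imwrite('pics/c6.png',A)
E
```

```text
19.4667 [ 4.4153e+02 -2.8500e+02  1.8232e+02  1.4000e-01 -6.0000e-02 -2.1700e+00
  0.0000e+00  8.0000e-02 -0.0000e+00] [ 0.      0.9985  0.0549 -0.    ]
```

View pics/w6.png

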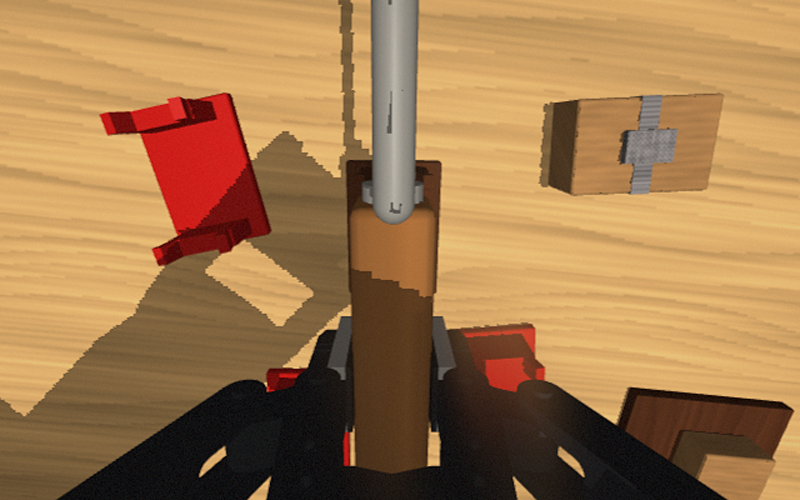

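The rod is centred over the rest (rest edges 347–441, rod at 394) and the yaw matches. Lowering.

Emit:
play_rows:
  moves:
    - [0,0,0.7,0,0]
    - [0,0,1.5,0,0]
    - [0,0,2,0,0]
    - [0,0,2,0,0]
    - [0,0,2,0,0]
    - [0,0,1.5,0,0]
    - [0,0,1,0,0]
    - [0,0,0.7,0,0]
    - [0,0,0.5,0,0]
    - [0,0,0.5,0,0]
    - [0,0,0.5,0,0]
    - [0,0,0.5,0,0]
    - [0,0,0.2,0,0]
    - [0,0,0,0,0]
    - [0,0,0,0,0]

```text
time: 20.82
ee_pos: [0.4416, -0.2852, 0.0464]
tool_rot: [0.0, 0.998, 0.055, 0.0]
wrist_force: [-0.9, 0.8, -1.9]
opening: 0.271
```

Emit:
play_rows:
  moves:
    - [0,0,0.1,0,0]
    - [0,0,0.1,0,0]
    - [0,0,0,0,0]
    - [0,0,0,0,0]

```text
time: 21.15
ee_pos: [0.4416, -0.2852, 0.0444]
tool_rot: [0.0, 0.998, 0.055, 0.0]
wrist_force: [-0.2, 1.0, -2.2]
opening: 0.265
```

Emit:
play_rows:
  moves:
    - [0,0,0.1,0,0]
    - [0,0,0.05,0,0]
    - [0,0,0,0,0]
    - [0,0,0,0,0]

```text
time: 21.48
ee_pos: [0.4415, -0.2851, 0.0428]
tool_rot: [-0.0, 0.998, 0.055, -0.0]
wrist_force: [0.2, -0.0, -2.7]
opening: 0.269
```

Emit:
play_rows:
  moves:
    - [0,0,0.05,0,0]
    - [0,0,0,0,0]
    - [0,0,0,0,0]

```text
time: 21.73
ee_pos: [0.4416, -0.2852, 0.0425]
tool_rot: [0.0, 0.998, 0.055, 0.0]
wrist_force: [-0.7, 0.7, 1.4]
opening: 0.274
```

Emit:
play_rows:
  moves:
    - [0,0,0.03,0,0]
    - [0,0,0,0,0.3]
    - [0,0,0,0,0.36]
    - [0,0,0,0,0.45]
    - [0,0,0,0,0.55]
    - [0,0,0,0,0.6]
    - [0,0,0,0,0.6]
    - [0,0,0,0,0.6]
    - [0,0,0,0,0.6]

```text
time: 22.48
ee_pos: [0.4416, -0.2851, 0.042]
tool_rot: [0.0, 0.998, 0.055, 0.0]
wrist_force: [-0.5, -0.2, 0.3]
opening: 0.598
```

Emit:
play_rows:
  moves:
    - [0,0,-0.4,0,0.6]
    - [0,0,-1,0,0.6]
    - [0,0,-1.5,0,0.6]
    - [0,0,-2,0,0.6]
    - [0,0,-3,0,0.6]
    - [0,0,-3,0,0.6]
    - [0,0,-3,0,0.6]
    - [0,0,-3,0,0.6]
    - [0,0,-2,0,0.6]
    - [0,0,0,0,0.6]
    - [0,0,0,0,0.6]
    - [0,0,0,0,0.6]

```text
time: 23.48
ee_pos: [0.441, -0.2847, 0.2308]
tool_rot: [-0.0, 0.998, 0.055, -0.0]
wrist_force: [0.7, 0.0, -0.5]
opening: 0.598
```

Run:
```python
from h import *
f=bot.grab_frame('scene');save(f,'s7');a=cv2.imread('pics/s7.png');o=cv2.imread('pics/scene0.png')
k=dict(fx=4,fy=4,interpolation=cv2.INTER_CUBIC)
w=bot.grab_frame('wrist');save(w,'w7')
A=np.vstack([cv2.resize(x[200:305,205:305],None,**k)[:300] for x in (a,)])
A=cv2.resize(a[205:305,205:305],None,**k);O=cv2.resize(o[205:305,205:305],None,**k)
D=cv2.resize(a[185:285,365:465],None,fx=2,fy=2);D=np.vstack([D,np.zeros((200,200,3),np.uint8)])
wv=cv2.resize(cv2.imread('pics/w7.png')[:, 200:440],(0,0),fx=.5,fy=.5);D[200:400,:120]=wv
cv2.imwrite('pics/c7.png',cv2.resize(np.hstack([A,O,D]),(800,320)))
```

```text
(no output)
```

View pics/c7.png

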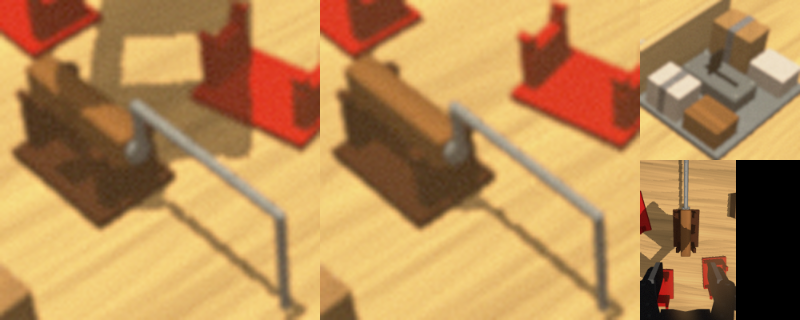

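The rod (left) lies the same as at the start (middle), with bend and tip at matching pixels. The lever is still drawn and the gripper is well clear, so I'm handing in.

```bash
python3 -c "
from cell import bot
print(bot.sign_off())"
```

```text
the job is handed in; nothing more can be done
None
```

I handed the job in at about 23.5 s of the 70 s allowed. No verdict was reported, so the checks below are my own.

- **Draw:** I lifted the rod, reached over the front board, and pulled the lever until it met its stop, about 17–18 mm along.
- **Hold:** I held it there with about 9–10 N for more than 1.5 s. The wrist reading was 9.2 N along the pull on average. Adding the vertical share, I estimate the contact force at about 10 N, well under 16 N.
- **Return:** I laid the rod back in both saddles, opened the gripper and backed off upward to 0.23 m.

**Last checks:**
- The rod's bend and tip appear at the same pixels as in the first picture.
- The lever still stands at the board end of its slot.
- The wrist force was about zero after release, and no move brought the gripper near the display or goods. I did not measure the boxes and jar again at the end.

**Disagreement:** Rod fits from the scene camera differed from the gripper's own position by several millimetres sideways over the display. One fit was off by about 18 mm. I relied on the wrist camera and the tool position there.

**Over budget:** I viewed 12 pictures against the budget of 10.

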